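# Load reagent vials into the sequencer tray in reverse order

## Robot

A 6-joint arm with a two-finger parallel gripper is mounted at the origin on the work surface. World frame = base frame: x ahead of the robot, y to its left, z up, the work surface at z = 0. Lengths are in m, angles in rad, forces in N, time in s.
With the tool pointing down it reaches from about 0.3 to 1 m from the base axis. Payload 5.1 kg.
Tool frame: the origin (TCP) lies at the very end of the fingers, on their centre line; the grasp point (between the pads) lies env.hold_point_z behind it (env.hold_point_z is the distance from the TCP to the grasp point, in m); z points along the fingers, y is the direction in which the jaws open and shut (so a half turn about z gives the same grasp; the last joint's range is limited). The gripper opens to 95 mm and grips with 3 to 60 N. Pads are 20 mm wide; open, the fingers measure 119 mm over their backs; the gripper's body (75 mm by 180 mm) begins 59 mm behind the grasp point.
Start: joints at [-1.307, 0.124, 1.65, -0, 1.367, -0.083], TCP at [0.221, -0.611, 0.215] pointing down, gripper open.
Joint ranges: [-2.61, 2.61], [-1.02, 2.33], [0.03, 2.71], [-1.35, 4.49], [0.32, 2.68], [-2.91, 2.91]. Speed limits (rad/s): [2.57, 2.57, 3.14, 3.14, 3.14, 3.14].

## Interface

Orientations are given as a rotation vector (axis times angle).
In Python, from cell import env gives the robot as it stands.
- The arm moves only by the tool step_arm, never from a script. Its argument "increments" is a list of rows, each a list of 3 entries, a list of its own where there are three numbers: the turn, a rotation vector about the tool's x, y, z in degrees, then the shift along the tool's x, y, z in mm, then the opening in per cent of the stroke, from 0 (shut) to 100 (fully open). In form: [[[rx, ry, rz], [dx, dy, dz], grip], ...]. A call has 1 to 20 rows; each row is the pose to reach, as a shift and turn from the pose commanded when the call began, along the tool's axes at that moment; what a row does not reach only later rows make up. A row lasts 1/8 s, in which the tool goes at most 62.5 mm and 10.7 degrees, less where a joint would pass 70% of its speed; a pose out of reach is approached as far as the arm can. A call with a gripper value outside its range is refused whole. The fingers move at their own pace and stop on an object; "force" is the grip in N (left out, the last holds). Time passes only in rows, so rows that repeat a pose let the fingers close. It gives the time, the measured TCP pose, the force and the opening at its end, in the units of the state.
- env.state(): the state, without advancing time (a new reading comes with each control period).
- env.grab_frame(name): name is "side" or "top"; returns the picture (480x640x3 uint8, red, green, blue); there is no depth.
- env.camera_model(name): a dict with "vertical_fov" (degrees; the focal length in pixels is half the picture's height over the tangent of half this angle, whatever the lens; pixels are square), "cx", "cy" (the principal point, pixels), "eye" and "attitude" of the camera in the world. Camera axes: x right, y down, z forward; pixel columns grow to the right and rows downward; lengths in m; the calibration is good to about 2 mm. A picture is of the moment at which its call begins. camera_model takes no time and is no camera call.
- env.sign_off(): hands the job in, once; it reports no verdict.
The state is a dict: "clock": time; "joint_pos": joint angles; "joint_velocities": joint speeds; "tau": joint torques, N m; "eef_pos": TCP position; "tool_rot": TCP orientation; "force": force on the tool from outside, world axes, zero at the start; "wrist_torque": the same for the moment, N m; "finger_gap": finger opening in m.
Only numpy, scipy, OpenCV 4.12 (cv2) and the standard library are available. Lean on these libraries where they do the work, as an engineer would, in place of code of your own. Each camera call takes 0.05 s, during which the arm holds its last target. There are 200 camera calls.

## Task

Move the four reagent vials from the bench rack into the white cartridge tray in reverse order, counted from the black end block that each has: the vial next to the rack's black end goes into the tray pocket farthest from the tray's black end, and so on, until the one farthest from the rack's black end stands next to the tray's. Keep the vials upright all the way, leave each standing in its own pocket, and leave the tip box, the beaker and the buffer bottle where they are.

Things in the scene. Friction and masses are not known exactly. Their poses are not given: they have to be found in the camera images.
- vial_red: loose amber glass reagent vial with a red screw cap, round and upright, 80 mm tall: glass 28 mm diameter up to 48 mm, narrow neck, cap 30 mm diameter from 56 to 80 mm height (take it by the cap from above); about 60 g. Origin at the centre of its underside, z up its axis. At the start it stands in the red holder of the rack, up to 3 mm off centre, its underside 10 mm above the bench
- vial_blue: loose amber glass reagent vial with a blue screw cap, round and upright, 80 mm tall: glass 28 mm diameter up to 48 mm, narrow neck, cap 30 mm diameter from 56 to 80 mm height (take it by the cap from above); about 60 g. Origin at the centre of its underside, z up its axis. At the start it stands in the blue holder of the rack, up to 3 mm off centre, its underside 10 mm above the bench
- vial_yellow: loose amber glass reagent vial with a yellow screw cap, round and upright, 80 mm tall: glass 28 mm diameter up to 48 mm, narrow neck, cap 30 mm diameter from 56 to 80 mm height (take it by the cap from above); about 60 g. Origin at the centre of its underside, z up its axis. At the start it stands in the yellow holder of the rack, up to 3 mm off centre, its underside 10 mm above the bench
- vial_green: loose amber glass reagent vial with a green screw cap, round and upright, 80 mm tall: glass 28 mm diameter up to 48 mm, narrow neck, cap 30 mm diameter from 56 to 80 mm height (take it by the cap from above); about 60 g. Origin at the centre of its underside, z up its axis. At the start it stands in the green holder of the rack, up to 3 mm off centre, its underside 10 mm above the bench
- holder_red: red open square holder fixed on the bench rack, 46 x 46 mm outside, 4 mm walls and floor, 24 mm high. Origin at the centre of its underside (6 mm above the bench), axes parallel to the rack's. It never moves; the vial of the same colour starts in it. The holders' order along the rack is shuffled
- holder_blue: blue open square holder fixed on the bench rack, 46 x 46 mm outside, 4 mm walls and floor, 24 mm high. Origin at the centre of its underside (6 mm above the bench), axes parallel to the rack's. It never moves; the vial of the same colour starts in it. The holders' order along the rack is shuffled
- holder_yellow: yellow open square holder fixed on the bench rack, 46 x 46 mm outside, 4 mm walls and floor, 24 mm high. Origin at the centre of its underside (6 mm above the bench), axes parallel to the rack's. It never moves; the vial of the same colour starts in it. The holders' order along the rack is shuffled
- holder_green: green open square holder fixed on the bench rack, 46 x 46 mm outside, 4 mm walls and floor, 24 mm high. Origin at the centre of its underside (6 mm above the bench), axes parallel to the rack's. It never moves; the vial of the same colour starts in it. The holders' order along the rack is shuffled
- rack: bench rack, fixed: aluminium base plate 74 x 206 x 6 mm carrying the four holders in one row along its y axis, centred at y = +75, +25, -25, -75 mm, x = 0. Black end block, 60 x 26 mm and 34 mm high, at its +y end (centre y = +116 mm). Origin on the bench under the middle of the row. It may lie at any angle, on either side
- tray: white cartridge tray, fixed, empty: four pockets in a row along its y axis, centred at y = +75, +25, -25, -75 mm, x = 0, each 44 x 44 mm inside with 6 mm walls; pocket floor 10 mm and wall tops 30 mm above the bench. Black end block, 60 x 26 mm and 34 mm high, at its +y end (centre y = +116 mm). Origin on the bench under the middle of the row. Any angle, either side
- tip_box: bystander: blue and white pipette tip box, loose, 84 x 122 mm, 55 mm high, beyond the work; origin at the centre of its underside
- beaker: bystander: small empty glass beaker, loose, 56 mm diameter, 60 mm high, at the far left or far right of the work; origin at the centre of its underside
- buffer_bottle: bystander: clear bottle with a white cap, loose, 64 mm diameter, 110 mm high, at the other side of the work; origin at the centre of its underside
Not all that is in view belongs to the job. Leave any pink look-alike of the vial_blue alone.

How it is judged:
At the end, for the whole second after the job is handed in: each vial stands on the floor of the tray pocket that mirrors its rack place (holder at rack y = +75 mm -> pocket at tray y = -75 mm, and so on), within 14 mm of the pocket's centre in x and y and 6 mm in height, upright within 0.15 rad and slower than 20 mm/s (((y of holder_red in the frame of rack between 0.063 and 0.087 m and y of vial_red in the frame of tray between -0.089 and -0.061 m) or (y of holder_red in the frame of rack between 0.013 and 0.037 m and y of vial_red in the frame of tray between -0.039 and -0.011 m) or (y of holder_red in the frame of rack between -0.037 and -0.013 m and y of vial_red in the frame of tray between 0.011 and 0.039 m) or (y of holder_red in the frame of rack between -0.087 and -0.063 m and y of vial_red in the frame of tray between 0.061 and 0.089 m)) and x of vial_red in the frame of tray between -0.014 and 0.014 m and z of vial_red in the frame of tray between 0.004 and 0.016 m and angle between each of vial_red, vial_blue, vial_yellow, vial_green's own z axis and vertical below 0.15 rad and linear speed of each of vial_red, vial_blue, vial_yellow, vial_green below 0.02 m/s and ((y of holder_blue in the frame of rack between 0.063 and 0.087 m and y of vial_blue in the frame of tray between -0.089 and -0.061 m) or (y of holder_blue in the frame of rack between 0.013 and 0.037 m and y of vial_blue in the frame of tray between -0.039 and -0.011 m) or (y of holder_blue in the frame of rack between -0.037 and -0.013 m and y of vial_blue in the frame of tray between 0.011 and 0.039 m) or (y of holder_blue in the frame of rack between -0.087 and -0.063 m and y of vial_blue in the frame of tray between 0.061 and 0.089 m)) and x of vial_blue in the frame of tray between -0.014 and 0.014 m and z of vial_blue in the frame of tray between 0.004 and 0.016 m and ((y of holder_yellow in the frame of rack between 0.063 and 0.087 m and y of vial_yellow in the frame of tray between -0.089 and -0.061 m) or (y of holder_yellow in the frame of rack between 0.013 and 0.037 m and y of vial_yellow in the frame of tray between -0.039 and -0.011 m) or (y of holder_yellow in the frame of rack between -0.037 and -0.013 m and y of vial_yellow in the frame of tray between 0.011 and 0.039 m) or (y of holder_yellow in the frame of rack between -0.087 and -0.063 m and y of vial_yellow in the frame of tray between 0.061 and 0.089 m)) and x of vial_yellow in the frame of tray between -0.014 and 0.014 m and z of vial_yellow in the frame of tray between 0.004 and 0.016 m and ((y of holder_green in the frame of rack between 0.063 and 0.087 m and y of vial_green in the frame of tray between -0.089 and -0.061 m) or (y of holder_green in the frame of rack between 0.013 and 0.037 m and y of vial_green in the frame of tray between -0.039 and -0.011 m) or (y of holder_green in the frame of rack between -0.037 and -0.013 m and y of vial_green in the frame of tray between 0.011 and 0.039 m) or (y of holder_green in the frame of rack between -0.087 and -0.063 m and y of vial_green in the frame of tray between 0.061 and 0.089 m)) and x of vial_green in the frame of tray between -0.014 and 0.014 m and z of vial_green in the frame of tray between 0.004 and 0.016 m); the robot touches nothing.
It fails at once if a vial is tipped more than 40 degrees from upright (angle between any of vial_red, vial_blue, vial_yellow, vial_green's own z axis and vertical above 0.7 rad).
It fails at once if the tip box, the beaker or the buffer bottle is shifted more than 25 mm or knocked over (distance of any of tip_box, beaker, buffer_bottle from where it was at the start of the episode above 0.025 m or angle between any of tip_box, beaker, buffer_bottle's own z axis and vertical above 0.4 rad).
It also fails if it takes over 115 s, if anything falls off the work surface, if the arm or the gripper's body presses on something with over 40 N, if the wrist force passes 120 N, or if a joint passes its speed limit or range.

## Working session

There is one attempt and no reset: what is moved stays moved. The work goes in short steps, Python scripts to look and compute and a tool call to move; the robot and the scene stay as the last step left them, time stands still between calls to the robot, and variables do not carry over. Pictures are saved under pics/ and viewed, about 12 in all and at most 16, crops included, and the job is handed in when it is done.

Besides the shell and the picture viewer there is one more tool, called after "Request:" by a JSON object that holds its "name" and its "arguments". step_arm: Moves the arm, as the interface text tells. Its arguments: {"type":"object","properties":{"increments":{"type":"array"},"force":{"type":"number"}},"required":["increments"]}

```bash
mkdir -p pics; ls
python3 - <<'E'
from cell import env
import cv2
for n in("top","side"):
    cv2.imwrite(f"pics/{n}0.png",env.grab_frame(n)[:,:,::-1]); print(n,env.camera_model(n))
print(env.state(),env.hold_point_z)
E
```

```text
pics
top {'vertical_fov': 57.874864082186065, 'cx': 321.91261094486373, 'cy': 238.78422027667628, 'eye': array([ 0.47540131, -0.0158687 ,  1.0873474 ]), 'attitude': array([-2.18105415,  2.14395468, -0.09715319])}
side {'vertical_fov': 56.86428419131621, 'cx': 303.5806538468819, 'cy': 240.17385239229338, 'eye': array([0.36058855, 0.70704827, 0.7856011 ]), 'attitude': array([-0.3797413 ,  2.75135284, -1.16396435])}
{'clock': 0.1, 'joint_pos': array([-1.30659202e+00,  1.24417691e-01,  1.65152456e+00,  8.97857602e-07,
        1.36752639e+00, -8.25729342e-02]), 'joint_velocities': array([ 0.00205486, -0.00046001, -0.00136737, -0.00031228,  0.00040145,
        0.00100641]), 'tau': array([-4.81847128e-04, -4.18884087e+01, -3.61097252e+01,  7.77483894e-02,
        4.62386466e-02, -6.07943230e-05]), 'eef_pos': array([ 0.22075102, -0.61074543,  0.21353196]), 'tool_rot': array([-3.09264675e+00, -5.41668544e-01,  2.65713603e-04]), 'force': array([ 0.58006454, -0.18895434,  0.15709174]), 'wrist_torque': array([-0.00168963, -0.0560037 , -0.03614024]), 'finger_gap': 0.09480580643351538} 0.0188
```

View pics/top0.png

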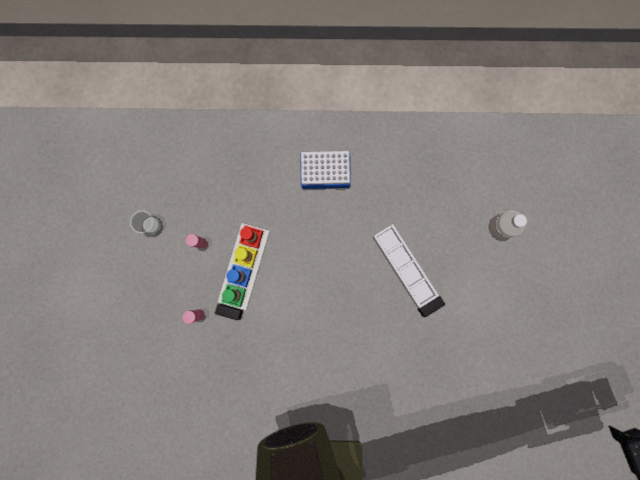

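View pics/side0.png

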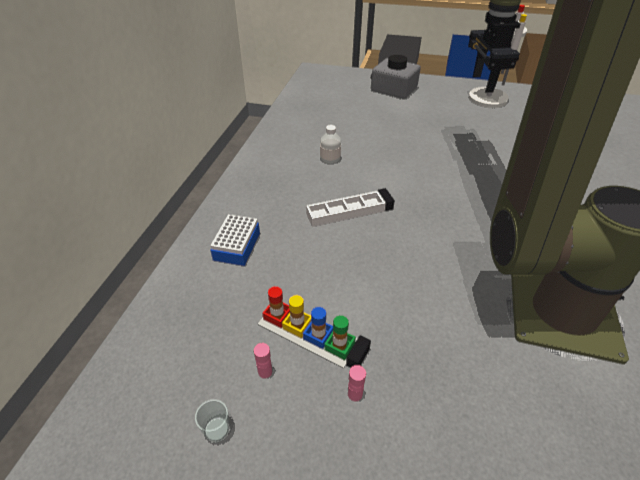

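```bash
cat > h.py <<'E'
import numpy as np, cv2
from scipy.spatial.transform import Rotation as R
from cell import env
def cam(n):
    c=env.camera_model(n); f=240/np.tan(np.radians(c["vertical_fov"])/2)
    return f,c["cx"],c["cy"],c["eye"],R.from_rotvec(c["attitude"]).as_matrix()
def proj(n,p):
    f,cx,cy,e,A=cam(n); q=(np.atleast_2d(p)-e)@A; return q[:,:2]/q[:,2:]*f+[cx,cy]
def ray(n,uv,z):
    f,cx,cy,e,A=cam(n); uv=np.atleast_2d(uv).astype(float)
    d=np.c_[(uv-[cx,cy])/f,np.ones(len(uv))]@A.T; return e+d*((z-e[2])/d[:,2:])
E
python3 - <<'E'
from h import *
t=cv2.imread("pics/top0.png"); s=cv2.imread("pics/side0.png")
print("tcp",proj("top",[.221,-.611,.2135]))
a=cv2.resize(t[215:325,205:280],None,fx=5,fy=5,interpolation=2); b=cv2.resize(t[220:320,365:450],None,fx=5,fy=5,interpolation=2)
im=np.zeros((550,800,3),np.uint8); im[:,:375]=a; im[:500,375:]=b; cv2.imwrite("pics/c1.png",im)
cv2.imwrite("pics/c2.png",cv2.resize(s[175:375,250:410],None,fx=3,fy=3,interpolation=2))
# colour blobs
for n,img in(("top",t),("side",s)):
    h=cv2.cvtColor(img,cv2.COLOR_BGR2HSV)
    for c,lo,hi in(("red",0,5),("yel",22,32),("blue",105,122),("green",55,80)):
        m=((h[...,0]>=lo)&(h[...,0]<=hi)&(h[...,1]>150)&(h[...,2]>60)).astype(np.uint8)
        k,l,st,ce=cv2.connectedComponentsWithStats(m)
        print(n,c,[(st[i].tolist(),ce[i].round(1).tolist()) for i in range(1,k) if st[i,4]>60])
h=cv2.cvtColor(t,cv2.COLOR_BGR2HSV); m=((h[...,2]>190)&(h[...,1]<40)).astype(np.uint8); m[:, :365]=0;m[:,450:]=0;m[:220]=0;m[320:]=0
r=cv2.minAreaRect(cv2.findNonZero(m)); bx=cv2.boxPoints(r); print(bx.round(1).tolist()); P=ray("top",bx,.03); print(P.round(4).tolist(),np.linalg.norm(np.diff(P,axis=0),axis=1))
m=(h[...,2]<50).astype(np.uint8); m[:,:205]=0;m[:,450:]=0;m[:220]=0;m[325:]=0
k,l,st,ce=cv2.connectedComponentsWithStats(m); print([(st[i].tolist(),ce[i].round(1).tolist()) for i in range(1,k) if st[i,4]>60])
E
```

```text
tcp [[634.3451913  422.02513205]]
top red [([240, 226, 23, 22, 308], [250.2, 236.2])]
top yel [([234, 246, 23, 21, 298], [244.4, 255.8])]
top blue [([302, 184, 48, 5, 176], [325.8, 185.9]), ([227, 265, 24, 22, 300], [238.2, 275.5])]
top green []
side red [([268, 287, 14, 17, 204], [274.8, 294.8]), ([263, 303, 27, 24, 238], [275.1, 315.1])]
side yel [([289, 295, 15, 19, 225], [295.8, 303.8]), ([282, 313, 29, 24, 281], [295.4, 324.7])]
side blue [([446, 35, 31, 43, 972], [461.0, 57.6]), ([476, 63, 14, 16, 105], [484.5, 72.5]), ([211, 223, 48, 42, 550], [236.8, 251.5]), ([303, 307, 30, 41, 496], [317.4, 326.8])]
side green [([333, 316, 15, 18, 214], [340.2, 324.4]), ([325, 332, 30, 27, 302], [339.7, 346.2])]
[[373.70001220703125, 235.6999969482422], [392.29998779296875, 223.8000030517578], [437.79998779296875, 295.0], [419.20001220703125, 306.8999938964844]]
[[0.5939, -0.1278, 0.03], [0.6241, -0.1733, 0.03], [0.4527, -0.2829, 0.03], [0.4235, -0.2379, 0.03]] [0.05462869 0.20342935 0.05364809]
[([418, 297, 27, 20, 231], [431.4, 306.7]), ([216, 304, 27, 16, 171], [227.9, 311.5])]
```

View pics/c1.png

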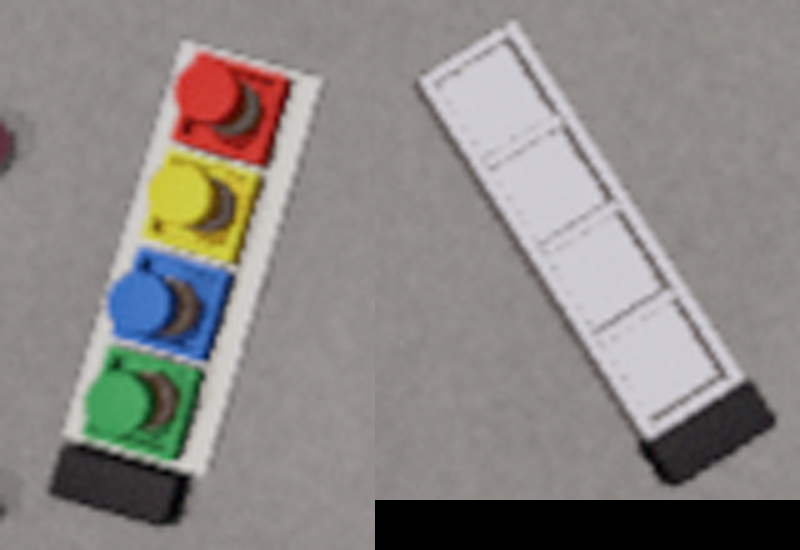

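View pics/c2.png

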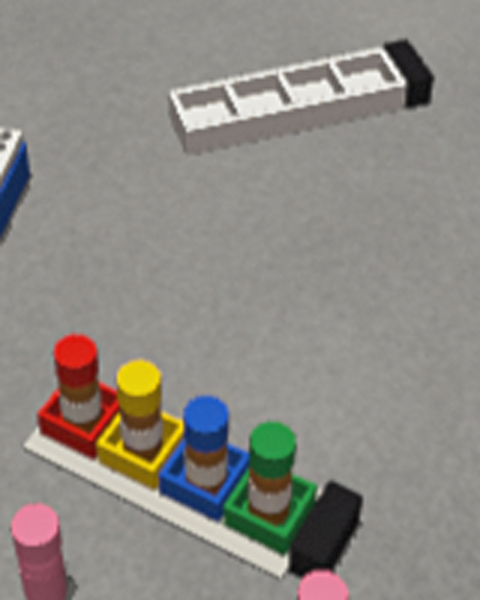

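Run:
```python
from h import *
T=np.array([(208,88),(182,195),(142,305),(120,403)])/5+[205-.4,215-.4]
S=np.array([(77,349),(139,374),(206,411),(272,437)])/3+[250-.33,175-.33]
a=ray("top",T,.09);b=ray("side",S,.09)
print(a.round(4)[:,:2].tolist(),"\n",b.round(4)[:,:2].tolist())
# rack plate corners, z .006 : far-left, far-right, near-right
P=np.array([(183,40),(322,78),(205,473)])/5+[204.6,214.6]; Q=ray("top",P,.006); print(Q.round(4).tolist(),np.linalg.norm(np.diff(Q,axis=0),axis=1))
r=Q[1]-Q[2]; print("rack far dir deg",np.degrees(np.arctan2(r[1],r[0])))
Tc=ray("top",[(373.7,235.7),(392.3,223.8),(437.8,295),(419.2,306.9)],.03); c=Tc.mean(0)
d=Tc[:2].mean(0)-Tc[2:].mean(0); d/=np.linalg.norm(d); print("tray",c,np.degrees(np.arctan2(d[1],d[0])))
for k in(-75,-25,25,75): print(k,(c-d*k/1000).round(4))
# tray corners from side image
U=np.array([(172,92),(388,48),(405,80),(186,122)])/3+[249.67,174.67]; V=ray("side",U,.03);print(V.round(4).tolist(),V.mean(0),np.linalg.norm(np.diff(V,axis=0),axis=1))
s=env.state();M=R.from_rotvec(s["tool_rot"]).as_matrix();print(M.round(3))
```

```text
[[0.5905, 0.1737], [0.5406, 0.184], [0.4897, 0.2005], [0.4449, 0.2088]] 
 [[0.5905, 0.1757], [0.5439, 0.1851], [0.4933, 0.2026], [0.4478, 0.2112]]
[[0.6243, 0.2032, 0.006], [0.6062, 0.1324, 0.006], [0.4089, 0.1843, 0.006]] [0.07302339 0.20401982]
rack far dir deg -14.734768030010619
tray [ 0.5235387  -0.20547412  0.03      ] 32.74620092577261
-75 [ 0.5866 -0.1649  0.03  ]
-25 [ 0.5446 -0.192   0.03  ]
25 [ 0.5025 -0.219   0.03  ]
75 [ 0.4605 -0.246   0.03  ]
[[0.624, -0.172, 0.03], [0.4491, -0.2836, 0.03], [0.4269, -0.2412, 0.03], [0.601, -0.1358, 0.03]] [ 0.52525928 -0.20815365  0.03      ] [0.20752196 0.04786066 0.20357844]
[[ 0.94   0.34  -0.   ]
 [ 0.34  -0.94   0.002]
 [ 0.    -0.002 -1.   ]]
```

Rack order from its black end is green, blue, yellow, red. The candidates for the vials are the four caps in the rack, top view, at green (229,295), blue (233,276), yellow (241,254) and red (246,232). The pink look-alikes at (195,242) and (192,317) stand loose on the bench and stay there. The blue rim at (326,186) belongs to the tip box. Both cameras agree to about 3 mm, and the rack and tray sizes fit.

Targets:
- green goes to the far pocket at (0.5875, -0.166)
- blue goes to (0.5454, -0.193)
- yellow goes to (0.5034, -0.220)
- red goes to (0.4613, -0.247)

I'll turn the tool to yaw 0 and go above green.

Request:
{"name": "step_arm", "arguments": {"increments": [[[0, 0, 19.9], [491, -695, 0], 65], [[0, 0, 19.9], [491, -695, 0], 65], [[0, 0, 19.9], [491, -695, 0], 65], [[0, 0, 19.9], [491, -695, 0], 65], [[0, 0, 19.9], [491, -695, 0], 65], [[0, 0, 19.9], [491, -695, 0], 65], [[0, 0, 19.9], [491, -695, 0], 65], [[0, 0, 19.9], [491, -695, 0], 65], [[0, 0, 19.9], [491, -695, 0], 65], [[0, 0, 19.9], [491, -695, 0], 65], [[0, 0, 19.9], [491, -695, 0], 65], [[0, 0, 19.9], [491, -695, 0], 65], [[0, 0, 19.9], [491, -695, 0], 65], [[0, 0, 19.9], [491, -695, 0], 65], [[0, 0, 19.9], [491, -695, 0], 65], [[0, 0, 19.9], [491, -695, 0], 65], [[0, 0, 19.9], [491, -695, 0], 65], [[0, 0, 19.9], [491, -695, 0], 65], [[0, 0, 19.9], [491, -695, 0], 65], [[0, 0, 19.9], [491, -695, 0], 65]], "force": 15}}

```text
clock: 2.6
eef_pos: [0.4465, 0.2089, 0.2148]
tool_rot: [-3.141, 0.002, -0.0]
force: [0.1, -1.0, -0.2]
finger_gap: 0.0617
```

Request:
{"name": "step_arm", "arguments": {"increments": [[[0, 0, 0], [0, -1, 40], 65], [[0, 0, 0], [0, -1, 80], 65], [[0, 0, 0], [0, -1, 113], 65], [[0, 0, 0], [0, -1, 113], 65], [[0, 0, 0], [0, -1, 113], 65]]}}

```text
clock: 3.22
eef_pos: [0.4474, 0.2105, 0.1031]
tool_rot: [-3.141, 0.001, -0.003]
force: [-0.6, -0.1, 0.5]
finger_gap: 0.0618
```

Run:
```python
from h import *
t=env.grab_frame("top")[:,:,::-1]; s=env.grab_frame("side")[:,:,::-1]
a=cv2.resize(t[235:325,185:285],None,fx=4,fy=4,interpolation=2);b=cv2.resize(s[250:390,260:400],None,fx=4,fy=4,interpolation=2)[:,:400+0]
b=cv2.resize(s[255:375,290:390],None,fx=4,fy=4,interpolation=2)
im=np.zeros((480,800,3),np.uint8);im[:360,:400]=a;im[:,400:]=b;cv2.imwrite("pics/c3.png",im);print(env.state()["eef_pos"])
```

```text
[0.44792441 0.21070359 0.10391151]
```

View pics/c3.png

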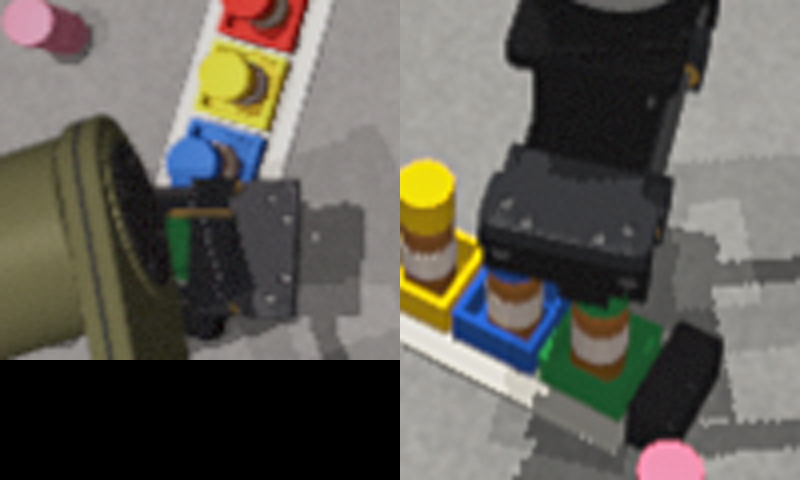

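The gripper is centred over the green vial; its cap is at about (600,305) in the right half. I'll descend, grip and lift a little.

Request:
{"name": "step_arm", "arguments": {"increments": [[[0, 0, 0], [0, 0, 15], 65], [[0, 0, 0], [0, 0, 30], 65], [[0, 0, 0], [0, 0, 43], 65], [[0, 0, 0], [0, 0, 43], 65], [[0, 0, 0], [0, 0, 43], 65], [[0, 0, 0], [0, 0, 43], 10], [[0, 0, 0], [0, 0, 43], 10], [[0, 0, 0], [0, 0, 43], 10], [[0, 0, 0], [0, 0, 43], 10], [[0, 0, 0], [0, 0, 43], 10], [[0, 0, 0], [0, 0, 43], 10]], "force": 15}}

```text
clock: 4.7
eef_pos: [0.4466, 0.2103, 0.0588]
tool_rot: [-3.141, 0.001, -0.0]
force: [-1.0, 0.2, 0.6]
finger_gap: 0.0298
```

Request:
{"name": "step_arm", "arguments": {"increments": [[[0, 0, 0], [0, 0, -20], 10], [[0, 0, 0], [0, 0, -50], 10], [[0, 0, 0], [0, 0, -90], 10], [[0, 0, 0], [0, 0, -120], 10], [[0, 0, 0], [10, 30, -120], 10], [[0, 0, 0], [28, 75, -120], 10], [[0, 0, 0], [47, 125, -120], 10], [[0, 0, 0], [66, 175, -120], 10], [[0, 0, 0], [84, 225, -120], 10], [[0, 0, 0], [103, 275, -120], 10], [[0, 0, 0], [122, 325, -120], 10], [[0, 0, 0], [135, 360, -120], 10], [[0, 0, 0], [141, 376, -120], 10], [[0, 0, 0], [141, 376, -120], 10], [[0, 0, 0], [141, 376, -120], 10]]}}

```text
clock: 6.58
eef_pos: [0.5869, -0.1645, 0.1784]
tool_rot: [-3.141, -0.001, 0.001]
force: [-0.2, 0.8, -0.8]
finger_gap: 0.0296
```

Request:
{"name": "step_arm", "arguments": {"increments": [[[0, 0, 0], [0, 1, 30], 10], [[0, 0, 0], [0, 1, 60], 10], [[0, 0, 0], [0, 1, 80], 10], [[0, 0, 0], [0, 1, 95], 10], [[0, 0, 0], [0, 1, 105], 10], [[0, 0, 0], [0, 1, 113], 10], [[0, 0, 0], [0, 1, 118], 10], [[0, 0, 0], [0, 1, 118], 10], [[0, 0, 0], [0, 1, 118], 10], [[0, 0, 0], [0, 1, 118], 10]]}}

```text
clock: 7.82
eef_pos: [0.5876, -0.167, 0.0612]
tool_rot: [3.141, -0.001, 0.001]
force: [0.4, 0.2, -0.4]
finger_gap: 0.0303
```

Run:
```python
from h import *
t=env.grab_frame("top")[:,:,::-1]; s=env.grab_frame("side")[:,:,::-1]
im=np.zeros((480,800,3),np.uint8);im[:400,:400]=cv2.resize(t[210:310,355:455],None,fx=4,fy=4,interpolation=2);im[:400,400:]=cv2.resize(s[140:240,300:400],None,fx=4,fy=4,interpolation=2);cv2.imwrite("pics/c4.png",im);print(env.state()["force"])
```

```text
[-0.47958886  0.67487467 -1.18059582]
```

View pics/c4.png

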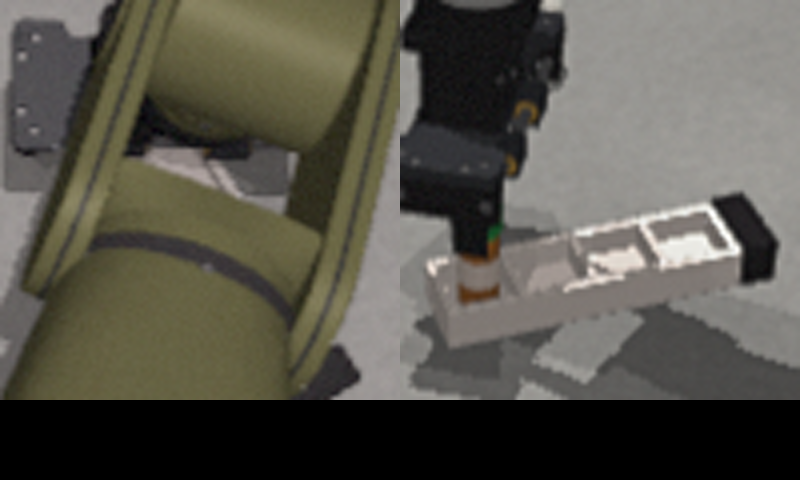

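In the right half the green vial stands inside the far pocket at about (478,275). I'll release it, rise and go above blue.

Request:
{"name": "step_arm", "arguments": {"increments": [[[0, 0, 0], [0, 0, 1], 10], [[0, 0, 0], [0, 0, 1], 65], [[0, 0, 0], [0, 0, 1], 65], [[0, 0, 0], [0, 0, 1], 65], [[0, 0, 0], [0, 0, 1], 65], [[0, 0, 0], [0, 0, -20], 65], [[0, 0, 0], [0, 0, -70], 65], [[0, 0, 0], [0, 0, -110], 65], [[0, 0, 0], [0, 0, -118], 65], [[0, 0, 0], [-13, -50, -118], 65], [[0, 0, 0], [-26, -100, -118], 65], [[0, 0, 0], [-39, -150, -118], 65], [[0, 0, 0], [-52, -200, -118], 65], [[0, 0, 0], [-65, -250, -118], 65], [[0, 0, 0], [-78, -300, -118], 65], [[0, 0, 0], [-91, -350, -118], 65], [[0, 0, 0], [-96, -368, -118], 65], [[0, 0, 0], [-96, -368, -118], 65], [[0, 0, 0], [-96, -368, -118], 65]]}}

```text
clock: 10.3
eef_pos: [0.4917, 0.2, 0.1784]
tool_rot: [3.141, -0.003, -0.0]
force: [-0.1, -0.6, -0.1]
finger_gap: 0.0621
```

Run:
```python
from h import *
t=env.grab_frame("top")[:,:,::-1]; s=env.grab_frame("side")[:,:,::-1]
im=np.zeros((480,800,3),np.uint8);im[:400,:400]=cv2.resize(t[210:310,355:455],None,fx=4,fy=4,interpolation=2);im[:400,400:]=cv2.resize(s[140:240,300:400],None,fx=4,fy=4,interpolation=2);cv2.imwrite("pics/c5.png",im)
```

```text
(no output)
```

View pics/c5.png

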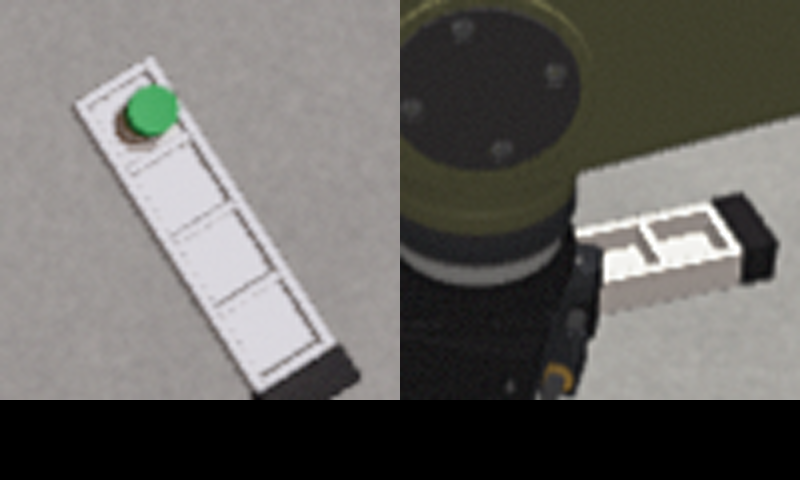

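Green stands upright in the far pocket, with its cap at top-view pixel (393,237). Next is blue.

Request:
{"name": "step_arm", "arguments": {"increments": [[[0, 0, 0], [0, -1, 35], 65], [[0, 0, 0], [0, -1, 70], 65], [[0, 0, 0], [0, -1, 90], 65], [[0, 0, 0], [0, -1, 105], 65], [[0, 0, 0], [0, -1, 118], 65], [[0, 0, 0], [0, -1, 118], 65], [[0, 0, 0], [0, -1, 118], 65], [[0, 0, 0], [0, -1, 118], 10], [[0, 0, 0], [0, -1, 118], 10], [[0, 0, 0], [0, -1, 118], 10], [[0, 0, 0], [0, -1, 118], 10], [[0, 0, 0], [0, -1, 118], 10], [[0, 0, 0], [0, -1, 118], 10]]}}

```text
clock: 12.02
eef_pos: [0.4915, 0.2022, 0.0607]
tool_rot: [-3.141, 0.001, -0.0]
force: [-0.3, 0.1, 0.3]
finger_gap: 0.0299
```

Run:
```python
from h import *
print(ray("top",[(392.6,237.1)],.09))
```

```text
[[ 0.58464245 -0.16503161  0.09      ]]
```

Request:
{"name": "step_arm", "arguments": {"increments": [[[0, 0, 0], [0, 0, -20], 10], [[0, 0, 0], [0, 0, -50], 10], [[0, 0, 0], [0, 0, -90], 10], [[0, 0, 0], [0, 0, -120], 10], [[0, 0, 0], [4, 30, -120], 10], [[0, 0, 0], [11, 80, -120], 10], [[0, 0, 0], [18, 130, -120], 10], [[0, 0, 0], [25, 180, -120], 10], [[0, 0, 0], [31, 230, -120], 10], [[0, 0, 0], [38, 280, -120], 10], [[0, 0, 0], [45, 330, -120], 10], [[0, 0, 0], [51, 375, -120], 10], [[0, 0, 0], [54, 395, -120], 10], [[0, 0, 0], [54, 395, -120], 10], [[0, 0, 0], [54, 395, -120], 10]]}}

```text
clock: 13.9
eef_pos: [0.5451, -0.1915, 0.1804]
tool_rot: [-3.141, -0.001, 0.001]
force: [-0.6, -0.1, -0.5]
finger_gap: 0.0296
```

Request:
{"name": "step_arm", "arguments": {"increments": [[[0, 0, 0], [0, 1, 30], 10], [[0, 0, 0], [0, 1, 60], 10], [[0, 0, 0], [0, 1, 80], 10], [[0, 0, 0], [0, 1, 95], 10], [[0, 0, 0], [0, 1, 105], 10], [[0, 0, 0], [0, 1, 113], 10], [[0, 0, 0], [0, 1, 119], 10], [[0, 0, 0], [0, 1, 119], 10], [[0, 0, 0], [0, 1, 119], 10], [[0, 0, 0], [0, 1, 119], 10]]}}

```text
clock: 15.15
eef_pos: [0.5456, -0.194, 0.0622]
tool_rot: [3.141, -0.001, 0.001]
force: [-0.1, -0.5, -0.5]
finger_gap: 0.0296
```

Request:
{"name": "step_arm", "arguments": {"increments": [[[0, 0, 0], [0, 0, 1], 10], [[0, 0, 0], [0, 0, 1], 65], [[0, 0, 0], [0, 0, 1], 65], [[0, 0, 0], [0, 0, 1], 65], [[0, 0, 0], [0, 0, 1], 65], [[0, 0, 0], [0, 0, -20], 65], [[0, 0, 0], [0, 0, -70], 65], [[0, 0, 0], [0, 0, -110], 65], [[0, 0, 0], [0, 0, -118], 65], [[0, 0, 0], [0, -50, -118], 65], [[0, 0, 0], [-1, -100, -118], 65], [[0, 0, 0], [-1, -150, -118], 65], [[0, 0, 0], [-2, -200, -118], 65], [[0, 0, 0], [-2, -250, -118], 65], [[0, 0, 0], [-3, -300, -118], 65], [[0, 0, 0], [-3, -350, -118], 65], [[0, 0, 0], [-3, -378, -118], 65], [[0, 0, 0], [-3, -378, -118], 65], [[0, 0, 0], [-3, -378, -118], 65]]}}

```text
clock: 17.52
eef_pos: [0.5421, 0.1835, 0.1791]
tool_rot: [3.141, -0.001, -0.002]
force: [-1.1, -0.2, -1.4]
finger_gap: 0.0622
```

Run:
```python
from h import *
t=env.grab_frame("top")[:,:,::-1]
cv2.imwrite("pics/c6.png",np.hstack([cv2.resize(t[210:310,355:455],None,fx=4,fy=4,interpolation=2),cv2.resize(t[210:310,200:300],None,fx=4,fy=4,interpolation=2)]))
```

```text
(no output)
```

View pics/c6.png

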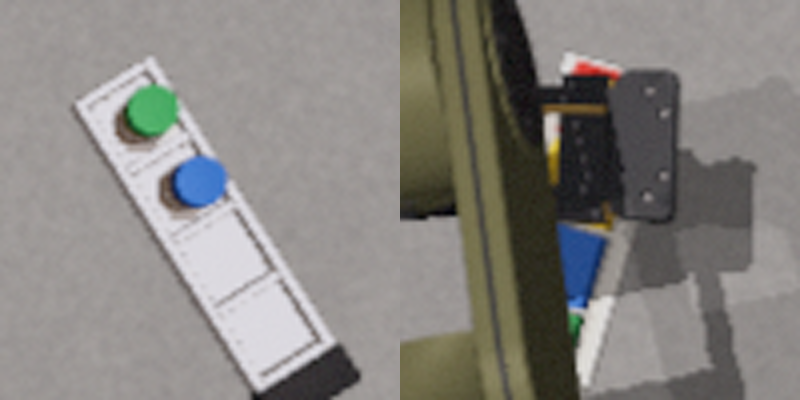

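Green (152,110) and blue (200,182) stand upright in the two far pockets. Next is yellow.

Request:
{"name": "step_arm", "arguments": {"increments": [[[0, 0, 0], [0, -1, 35], 65], [[0, 0, 0], [0, -1, 70], 65], [[0, 0, 0], [0, -1, 90], 65], [[0, 0, 0], [0, -1, 105], 65], [[0, 0, 0], [0, -1, 118], 65], [[0, 0, 0], [0, -1, 118], 65], [[0, 0, 0], [0, -1, 118], 65], [[0, 0, 0], [0, -1, 118], 10], [[0, 0, 0], [0, -1, 118], 10], [[0, 0, 0], [0, -1, 118], 10], [[0, 0, 0], [0, -1, 118], 10], [[0, 0, 0], [0, -1, 118], 10], [[0, 0, 0], [0, -1, 118], 10]]}}

```text
clock: 19.2
eef_pos: [0.5425, 0.1852, 0.0618]
tool_rot: [-3.141, 0.001, -0.0]
force: [-0.9, 0.1, 0.1]
finger_gap: 0.0302
```

Request:
{"name": "step_arm", "arguments": {"increments": [[[0, 0, 0], [0, 0, -20], 10], [[0, 0, 0], [0, 0, -50], 10], [[0, 0, 0], [0, 0, -90], 10], [[0, 0, 0], [0, 0, -120], 10], [[0, 0, 0], [-3, 30, -120], 10], [[0, 0, 0], [-8, 80, -120], 10], [[0, 0, 0], [-13, 130, -120], 10], [[0, 0, 0], [-17, 180, -120], 10], [[0, 0, 0], [-22, 230, -120], 10], [[0, 0, 0], [-27, 280, -120], 10], [[0, 0, 0], [-32, 330, -120], 10], [[0, 0, 0], [-37, 380, -120], 10], [[0, 0, 0], [-39, 405, -120], 10], [[0, 0, 0], [-39, 405, -120], 10], [[0, 0, 0], [-39, 405, -120], 10]]}}

```text
clock: 21.08
eef_pos: [0.5033, -0.2193, 0.1823]
tool_rot: [-3.141, 0.0, -0.001]
force: [-0.2, 0.0, -0.4]
finger_gap: 0.0296
```

Request:
{"name": "step_arm", "arguments": {"increments": [[[0, 0, 0], [0, 0, 30], 10], [[0, 0, 0], [0, 0, 60], 10], [[0, 0, 0], [0, 0, 80], 10], [[0, 0, 0], [0, 0, 95], 10], [[0, 0, 0], [0, 0, 105], 10], [[0, 0, 0], [0, 0, 113], 10], [[0, 0, 0], [0, 0, 119], 10], [[0, 0, 0], [0, 0, 119], 10], [[0, 0, 0], [0, 0, 119], 10], [[0, 0, 0], [0, 0, 119], 10]]}}

```text
clock: 22.32
eef_pos: [0.5035, -0.22, 0.0632]
tool_rot: [3.141, -0.001, 0.001]
force: [-0.6, -0.7, -0.9]
finger_gap: 0.0299
```

Request:
{"name": "step_arm", "arguments": {"increments": [[[0, 0, 0], [0, 0, 1], 10], [[0, 0, 0], [0, 0, 1], 65], [[0, 0, 0], [0, 0, 1], 65], [[0, 0, 0], [0, 0, 1], 65], [[0, 0, 0], [0, 0, 1], 65], [[0, 0, 0], [0, 0, -20], 65], [[0, 0, 0], [0, 0, -70], 65], [[0, 0, 0], [0, 0, -110], 65], [[0, 0, 0], [0, 0, -118], 65], [[0, 0, 0], [11, -50, -118], 65], [[0, 0, 0], [22, -100, -118], 65], [[0, 0, 0], [33, -150, -118], 65], [[0, 0, 0], [44, -200, -118], 65], [[0, 0, 0], [55, -250, -118], 65], [[0, 0, 0], [66, -300, -118], 65], [[0, 0, 0], [77, -350, -118], 65], [[0, 0, 0], [87, -395, -118], 65], [[0, 0, 0], [87, -395, -118], 65], [[0, 0, 0], [87, -395, -118], 65]]}}

```text
clock: 24.7
eef_pos: [0.5896, 0.1746, 0.1792]
tool_rot: [3.141, -0.0, -0.004]
force: [-0.2, 0.2, 0.4]
finger_gap: 0.0616
```

Request:
{"name": "step_arm", "arguments": {"increments": [[[0, 0, 0], [0, 0, 35], 65], [[0, 0, 0], [0, 0, 70], 65], [[0, 0, 0], [0, 0, 90], 65], [[0, 0, 0], [0, 0, 105], 65], [[0, 0, 0], [0, 0, 120], 65], [[0, 0, 0], [0, 0, 120], 65], [[0, 0, 0], [0, 0, 120], 65], [[0, 0, 0], [0, 0, 120], 10], [[0, 0, 0], [0, 0, 120], 10], [[0, 0, 0], [0, 0, 120], 10], [[0, 0, 0], [0, 0, 120], 10], [[0, 0, 0], [0, 0, 120], 10], [[0, 0, 0], [0, 0, 120], 10]]}}

```text
clock: 26.32
eef_pos: [0.5905, 0.1752, 0.0608]
tool_rot: [-3.142, 0.001, -0.0]
force: [-0.1, 0.6, 1.3]
finger_gap: 0.0295
```

Request:
{"name": "step_arm", "arguments": {"increments": [[[0, 0, 0], [0, 0, -20], 10], [[0, 0, 0], [0, 0, -50], 10], [[0, 0, 0], [0, 0, -90], 10], [[0, 0, 0], [0, 0, -120], 10], [[0, 0, 0], [-9, 30, -120], 10], [[0, 0, 0], [-24, 80, -120], 10], [[0, 0, 0], [-40, 130, -120], 10], [[0, 0, 0], [-55, 180, -120], 10], [[0, 0, 0], [-70, 230, -120], 10], [[0, 0, 0], [-86, 280, -120], 10], [[0, 0, 0], [-101, 330, -120], 10], [[0, 0, 0], [-116, 380, -120], 10], [[0, 0, 0], [-126, 412, -120], 10], [[0, 0, 0], [-129, 422, -120], 10], [[0, 0, 0], [-129, 422, -120], 10], [[0, 0, 0], [-129, 422, -120], 10]]}}

```text
clock: 28.32
eef_pos: [0.4616, -0.2458, 0.1809]
tool_rot: [-3.141, -0.001, -0.0]
force: [-0.5, 0.5, 0.3]
finger_gap: 0.0299
```

Request:
{"name": "step_arm", "arguments": {"increments": [[[0, 0, 0], [0, 0, 30], 10], [[0, 0, 0], [0, 0, 60], 10], [[0, 0, 0], [0, 0, 80], 10], [[0, 0, 0], [0, 0, 95], 10], [[0, 0, 0], [0, 0, 105], 10], [[0, 0, 0], [0, 0, 113], 10], [[0, 0, 0], [0, 0, 119], 10], [[0, 0, 0], [0, 0, 119], 10], [[0, 0, 0], [0, 0, 119], 10], [[0, 0, 0], [0, 0, 119], 10]]}}

```text
clock: 29.58
eef_pos: [0.4615, -0.2471, 0.0621]
tool_rot: [3.141, -0.001, 0.001]
force: [-0.7, -0.1, -1.0]
finger_gap: 0.0296
```

Now I'll release red, rise, and move clear of both camera views, toward free space between rack and tray at about y = 0.

Request:
{"name": "step_arm", "arguments": {"increments": [[[0, 0, 0], [0, 0, 1], 10], [[0, 0, 0], [0, 0, 1], 65], [[0, 0, 0], [0, 0, 1], 65], [[0, 0, 0], [0, 0, 1], 65], [[0, 0, 0], [0, 0, 1], 65], [[0, 0, 0], [0, 0, -20], 65], [[0, 0, 0], [0, 0, -70], 65], [[0, 0, 0], [0, 0, -120], 65], [[0, 0, 0], [0, 0, -150], 65], [[0, 0, 0], [-10, -50, -150], 65], [[0, 0, 0], [-20, -100, -150], 65], [[0, 0, 0], [-30, -150, -150], 65], [[0, 0, 0], [-40, -200, -150], 65], [[0, 0, 0], [-50, -250, -150], 65], [[0, 0, 0], [-50, -250, -150], 65], [[0, 0, 0], [-50, -250, -150], 65]]}}

```text
clock: 31.58
eef_pos: [0.4115, 0.003, 0.2118]
tool_rot: [3.141, 0.0, 0.001]
force: [-0.3, -0.4, 0.8]
finger_gap: 0.0619
```

Run:
```python
from h import *
t=env.grab_frame("top")[:,:,::-1]; s=env.grab_frame("side")[:,:,::-1]
cv2.imwrite("pics/c7.png",np.hstack([cv2.resize(t[210:310,355:455],None,fx=4,fy=4,interpolation=2),cv2.resize(s[140:240,300:400],None,fx=4,fy=4,interpolation=2)]))
cv2.imwrite("pics/top7.png",t)
```

```text
(no output)
```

View pics/c7.png

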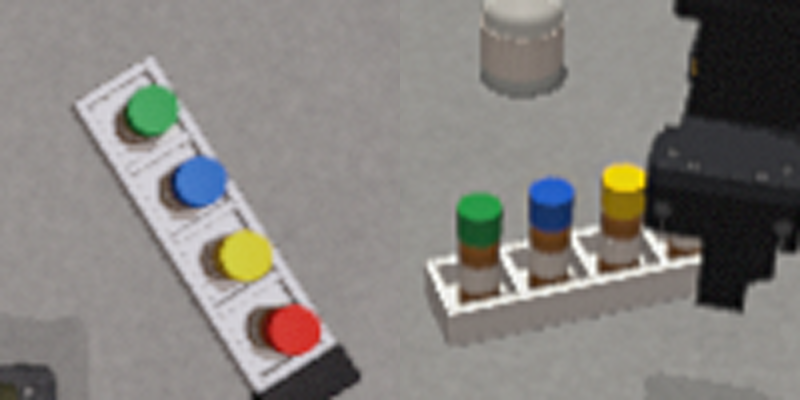

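View pics/top7.png

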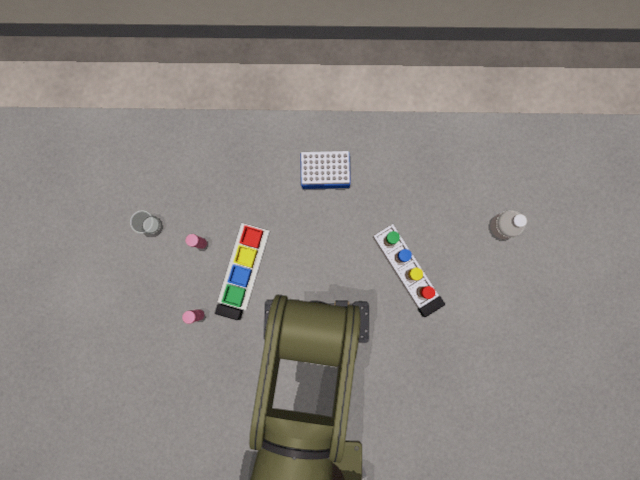

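All four vials stand upright in the tray, in the order green, blue, yellow, red toward the black end. The bystanders and pink look-alikes haven't moved. I'll do one numeric check and then hand in.

Run:
```python
from h import *
P=ray("top",np.array([(152,110),(200,182),(245,257),(293,330)])/4+[354.6,209.6],.09)
d=np.array([.8413,.5405]);v=(P[:,:2]-[.5244,-.2066])*1000
print("tray y",(-v@d).round(1),"x",(v@[-d[1],d[0]]).round(1)); print(env.state()["clock"]); print(env.sign_off())
```

```text
tray y [-73.1 -23.7  25.9  74.9] x [2.4 1.5 2.9 2.3]
31.675
the job is handed in; nothing more can be done
None
```

I moved all four vials into the tray in reverse order and handed the job in at 31.7 s of the 115 s allowed. From the far pocket to the tray's black end they stand green, blue, yellow, red.

- **Position:** in the last top picture the caps measure tray y of -73, -24, +26 and +75 mm, and each is under 3 mm off in x. That is well inside the 14 mm tolerance.
- **Upright:** all four look upright from above. The side view confirms it for green, blue and yellow, but the gripper partly hid red there.
- **Surroundings:** the tip box, beaker, buffer bottle and pink look-alikes look unmoved. The gripper was empty and clear of everything at the end.
- **Disagreements:** no check failed. The two cameras differed by about 2–3 mm, so I used their averages.

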